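Close up a keyed slide tray on its loading deck

ROBOT

A 7-joint arm with a two-finger parallel gripper is mounted at the origin on a cart in front of the work surface, level with it; the furniture and walls round the work are solid. World frame = base frame: x ahead of the robot, y to its left, z up, the work surface at z = 0. Lengths are in mm, angles in rad, forces in N, time in s.
With the tool pointing down it reaches from about 425 to 1025 mm from the base axis. Payload 9.4 kg.
Tool frame: the origin (TCP) lies at the very end of the fingers, on their centre line; the grasp point (between the pads) lies ctrl.tcp_to_grasp behind it (ctrl.tcp_to_grasp is the distance from the TCP to the grasp point, in mm); z points along the fingers, y is the line along which they close (so a half turn about z gives the same grasp; the last joint's range is limited). The gripper opens to 93 mm and grips with 3 to 60 N. Pads are 15 mm wide; open, the fingers measure 128 mm over their backs; the gripper's body (75 mm by 188 mm) begins 65 mm behind the grasp point.
Start: joints at [1.21, 0.599, -0.003, 1.599, 0.002, 0.943, -0.08], TCP at [202.994, -696.001, 218.618] pointing down, gripper open.
Joint ranges: [-2.57, 2.57], [-0.35, 1.97], [-1.29, 1.29], [0.11, 2.56], [-1.05, 4.19], [0.11, 1.86], [-2.63, 2.63]. Speed limits (rad/s): [2.22, 2.22, 3.01, 3.01, 3.14, 3.14, 3.14].

INTERFACE

Orientations are given as a rotation vector (axis times angle).
In Python, from workcell import ctrl, camera, camera_params gives the robot as it stands. The module is installed in compiled form; this text tells all that it offers.
- The arm moves only by the shell command python3 -m creep 'ROWS'. ROWS is JSON, a list that holds one entry, the list of rows, each a list of 7 numbers: the shift along the tool's x, y, z in cm, then the turn, a rotation vector about the tool's x, y, z in degrees, then the finger opening in cm, from 0 to 9.3. A call has 1 to 8 rows; each row is the pose to reach, as a shift and turn from the pose commanded when the call began, along the tool's axes at that moment; what a row does not reach only later rows make up. A row lasts 1/8 s, in which the tool goes at most 62.5 mm and 10.7 degrees, less where a joint would pass 70% of its speed; a pose out of reach is approached as far as the arm can. A call with a gripper value outside its range is refused whole. The fingers move at their own pace and stop on an object; the grip force is fixed at half the most. Time passes only in rows, so rows that repeat a pose let the fingers close. It gives the time, the measured TCP pose, the force, the opening and the grip force at its end, in the units of the state.
- ctrl.get_state(): the state, without advancing time (a new reading comes with each control period).
- camera(name): name is "scene" or "top"; returns the picture (384x512x3 uint8, red, green, blue); there is no depth.
- camera_params(name): a dict with "camera_matrix" (3x3 intrinsics, pixels), "rvec" (rotation vector, rad) and "tvec" (3), from world to camera coordinates, as OpenCV has them. Camera axes: x right, y down, z forward; pixel columns grow to the right and rows downward; lengths in mm; the calibration is good to about 2 mm. A picture is of the moment at which its call begins. camera_params takes no time and is no camera call.
- ctrl.job_done(): hands the job in; it is judged then, once.
The state is a dict: "time_s": time; "q": joint angles; "joint_velocities": joint speeds; "tau": joint torques, N m; "position": TCP position; "tool_rot": TCP orientation; "force": force on the tool from outside, world axes, zero at the start; "torque": the same for the moment, N m; "finger_gap": finger opening in mm; "gripper_force": force on a finger pad.
Only numpy, scipy, OpenCV 4.12 (cv2) and the standard library are available. Lean on these libraries where they do the work, as an engineer would, in place of code of your own. Each camera call takes 0.05 s, during which the arm holds its last target. There are 200 camera calls.

TASK

Slide the slide tray along the loading deck, without lifting it off the deck, until its lugs drop into the notches of the deck's middle plate and it sits fully down. Then put the cover on the tray, turned so that its lugs drop into the tray's notches, fully down, and let go. Do not knock over or shift the white bottle standing on the deck, the lens can or the tape roll.

Things in the scene. Friction and masses are not known exactly. Their poses are not given: they have to be found in the camera images.
- deck: (All sizes here in mm.) Fixed loading deck, 440 along its y, top 24 mm above the desk; place and yaw vary. Origin: at desk height under the middle of its flush dark keyed plate (130 x 150); z up, x towards the fence. The deck's top runs from x=-120 to the fence.
- deck_notch (a point): The single notch of the dark plate, at deck x=0, y=-36, at the level of the deck's top. Two more are at x=+40 and x=-40, y=+45. Each is 23 (x) by 19 (y), 12 deep. The plate is otherwise flat and flush.
- fence (a point): Middle of the fence's inner face at its top edge: deck x=+61, 48 above the desk (24 above the deck's top). The fence runs straight along the deck's whole length, 12 thick.
- tray: Loose grey slide tray of about 0.35 kg: slab 120 (x) by 140 (y) by 26 on three lugs, too wide to grip. Origin: centre of the 120x140 outline at the lugs' bottom; slab z=10 to 36. Its -y end is narrower (90 wide, from y=-52). Starts on the deck at the +y or -y end, 115 to 145 from the deck's middle, off the fence, up to 0.3 rad askew, narrow end towards the deck's -y.
- tray_lug (a point): Bottom of the tray's single lug, at tray x=0, y=-36; the other two are at x=+40 and -40, y=+45. Each 18 (x) by 14 (y), 10 long: 2.5 mm play each side in a notch. Seated, the tray's axes lie along the deck's and its origin is 14 above the deck's (24 while sliding); against the fence its deck x is +1, within the play.
- tray_notch (a point): The single notch in the tray's top, at tray x=0, y=-36, z=36; two more at x=+40 and -40, y=+45; each 23 by 19, 12 deep. The cover's lugs belong in them.
- cover: Loose grey cover of about 0.25 kg: plate 120 (x) by 140 (y) by 10 with the tray's outline (narrow end at -y, 90 wide), on lugs of the tray's size and places. Origin: centre of the outline at the lugs' bottom; plate z=10 to 20. On the desk right of the deck, yaw within 1.6 rad of the world axes. Seated: axes as the tray's, origin 26 above the tray's (36 out of key).
- cover_grip (a point): Middle of the cover's black bridge handle, at cover x=0, y=0, z=53: a bar 84 long (y), 16 wide (x), 14 high, clear beneath by 26, on two posts at y=+36 and -36.
- bottle: Loose white bottle with red cap, 52 diameter, 122 high, origin at the middle of its foot; stands on the deck at the end the tray does not use. To be left alone.
- can: Loose white lens can with black lid, 47 diameter, 70 high, origin at the middle of its foot; on the desk near the cover, towards the robot. To be left alone.
- tape: Loose roll of blue tape lying flat, 49 diameter, 19 high, origin at the middle of its underside; in front of the deck. To be left alone.

How it is judged (in metres and radians):
On the way, in this order (a step that is already met when the one before it is completed fails the run):
1. the tray has dropped fully into the notches of the deck (z of tray in the frame of deck below 0.0175 m and x of tray in the frame of deck between -0.006 and 0.006 m and y of tray in the frame of deck between -0.006 and 0.006 m and angle between the y axis of tray and the y axis of deck, either way round below 0.08 rad and angle between tray's own z axis and vertical below 0.04 rad), for 0.2 s.
2. the cover has dropped fully into the notches of the tray (z of cover in the frame of tray below 0.0295 m and x of cover in the frame of tray between -0.006 and 0.006 m and y of cover in the frame of tray between -0.006 and 0.006 m and angle between the y axis of cover and the y axis of tray, either way round below 0.08 rad and angle between cover's own z axis and vertical below 0.04 rad), for 0.2 s.
At the end, for the whole second after the job is handed in: The tray sits in the deck's notches (its origin within 6 mm of the deck's in x and y, at most 17.5 mm above it, level), the cover sits in the tray's notches (its origin within 6 mm of the tray's in x and y, at most 29.5 mm above it, level), both aligned within 0.08 rad, released and at rest (all of step 1 and all of step 2 and linear speed of each of tray, cover below 0.02 m/s); the robot touches nothing.
It fails at once if the tray is lifted off the deck (origin over 26 mm above the deck's top) or tipped past 0.35 rad (z of tray in the frame of deck above 0.05 m or angle between tray's own z axis and vertical above 0.35 rad).
It fails at once if the bottle is shifted by more than 25 mm or tipped (distance of bottle from where it was at the start of the episode above 0.025 m or angle between bottle's own z axis and vertical above 0.3 rad).
It fails at once if the lens can is shifted by more than 25 mm or tipped (distance of can from where it was at the start of the episode above 0.025 m or angle between can's own z axis and vertical above 0.3 rad).
It fails at once if the tape roll is shifted by more than 25 mm or tipped (distance of tape from where it was at the start of the episode above 0.025 m or angle between tape's own z axis and vertical above 0.3 rad).
It also fails if it takes over 72 s, if anything falls off the work surface, if the arm or the gripper's body presses on something with over 40 N, if the wrist force passes 120 N, or if a joint passes its speed limit or range.

## Working session

There is one attempt and no reset: what is moved stays moved. The work goes in short steps, Python scripts to look and compute and a shell command to move; the robot and the scene stay as the last step left them, time stands still between calls to the robot, and variables do not carry over. Pictures are saved under pics/ and viewed, at most 10 in all, crops included, and the job is handed in when it is done.

```bash
mkdir -p pics; python3 - <<'E'
from workcell import ctrl,camera,camera_params
import cv2,numpy as np
for n in("scene","top"):
    im=camera(n); cv2.imwrite(f"pics/{n}0.png",im[:,:,::-1]); np.save(f"pics/{n}0.npy",im)
    p=camera_params(n); R=cv2.Rodrigues(np.array(p["rvec"]))[0]; print(n,np.array(p["camera_matrix"]).round(1).tolist(),(-R.T@np.array(p["tvec"]).ravel()).round(0),R.round(2).tolist())
s=ctrl.get_state(); print(s["position"],s["tool_rot"],s["finger_gap"],ctrl.tcp_to_grasp,s["time_s"])
print(cv2.Rodrigues(np.array(s["tool_rot"]))[0].round(3))
E
```

```text
scene [[482.8, 0.0, 265.3], [0.0, 482.8, 182.5], [0.0, 0.0, 1.0]] [ -0. 534. 736.] [[-0.78, -0.62, -0.0], [-0.38, 0.49, -0.79], [0.49, -0.61, -0.62]]
top [[486.5, 0.0, 258.8], [0.0, 486.5, 193.2], [0.0, 0.0, 1.0]] [ 427. -117. 1307.] [[-0.01, -1.0, -0.01], [-1.0, 0.01, -0.07], [0.07, 0.01, -1.0]]
[ 202.87026701 -695.55161777  217.81614863] [-3.10857329e+00 -4.44213283e-01  5.10109753e-04] 93.08380225250316 18.8 0.1
[[ 0.96   0.28  -0.001]
 [ 0.28  -0.96   0.001]
 [-0.    -0.001 -1.   ]]
```

View pics/scene0.png

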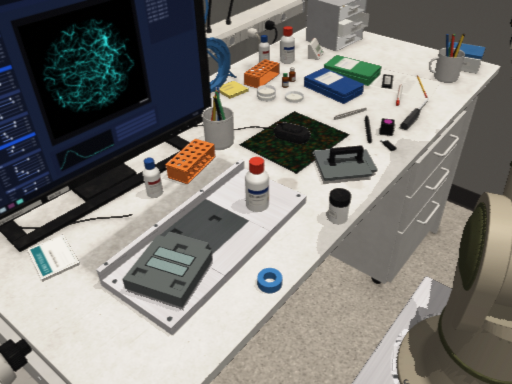

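View pics/top0.png

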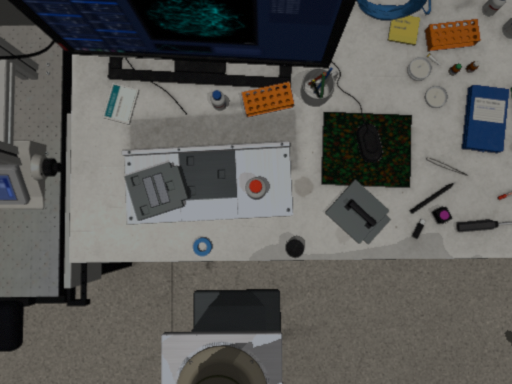

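The top view shows the deck at about (125–291, 146–221), with the tray at its left (+y) end (157,190). The bottle is at (257,186), the cover at (358,212), the can at (295,246) and the tape at (203,246). The arm is not in view.

```bash
cat > h.py <<'E'
import cv2,numpy as np
from workcell import ctrl,camera,camera_params
def P(n):
    p=camera_params(n); return np.array(p["camera_matrix"]),cv2.Rodrigues(np.array(p["rvec"]))[0],np.array(p["tvec"]).ravel()
def ray(n,uv,z):
    K,R,t=P(n); uv=np.atleast_2d(uv).astype(float); c=-R.T@t
    d=(R.T@np.linalg.inv(K)@np.c_[uv,np.ones(len(uv))].T).T
    return c+d*((z-c[2])/d[:,2])[:,None]
def proj(n,X):
    K,R,t=P(n); x=(K@(R@np.atleast_2d(X).T+t[:,None])).T; return x[:,:2]/x[:,2:]
E
python3 - <<'E'
from h import *
im=np.load("pics/top0.npy"); c=im[130:265,110:410]
cv2.imwrite("pics/topz.png",cv2.resize(c,(798,359),interpolation=cv2.INTER_CUBIC)[:,:,::-1])
print(proj("top",[203,-696,218]),proj("scene",[203,-696,218]))
for r in range(140,226,3): print(r,im[r,[130,140,150,200,215,230,275]].mean(1).astype(int))
E
```

```text
[[529.43404153 327.26733829]] [[513.53889661  71.46315327]]
140 [121 108 108 105 107 109  97]
143 [115 110 105 108 103  97 143]
146 [118 109 101 106 138 127 129]
149 [106 106 122 149 133  78 151]
152 [102 151 141  55  54  54 154]
155 [ 95 110 133  55  56  56 154]
158 [154 153 153  55  56  56 155]
161 [148 153 153  56  57  56 155]
164 [ 96 153 152  57  57  58 155]
167 [154 153 122  57  56  57 155]
170 [154 125  76  56  58  57 155]
173 [131  76  76  57  58  58 155]
176 [ 72  75  61  59  59  58 155]
179 [ 67  75  98  57  58  56 155]
182 [ 75  72 102  58  58  56 155]
185 [ 76  76 101  58  58  56 154]
188 [ 76  76 101  59  59  57 155]
191 [ 78  76 101  60  59  57 154]
194 [ 88  77 102  60  59  58 154]
197 [117  77 102  61  64  89 154]
200 [149  77  98 151 154 155 154]
203 [154  77  85 155 155 155 154]
206 [154  63  67 155 155 155 154]
209 [154  47  78 155 155 155 155]
212 [154  70  76 155 155 155 154]
215 [148  78  74 155 156 155 145]
218 [ 66  76 150 155 151 147 145]
221 [152 150 154 146 148 146 143]
224 [126 148 147 145 148 147 143]
```

View pics/topz.png

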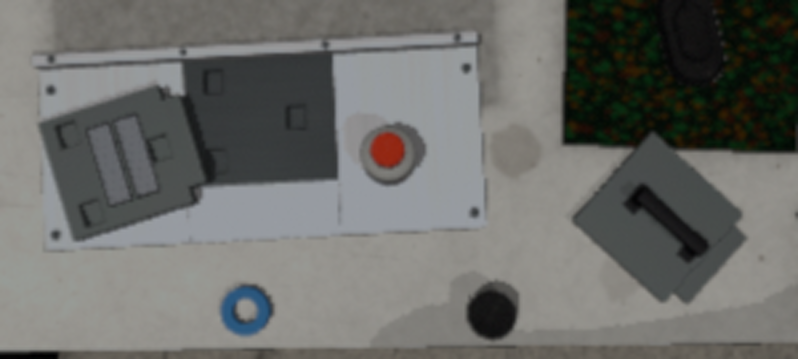

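```bash
python3 - <<'E'
from h import *
im=np.load("pics/top0.npy").astype(float).mean(2)
def cross(v,lo,hi,thr):  # first crossing upward, dark->light
    for i in range(lo,hi):
        if v[i]<thr<=v[i+1]: return i+(thr-v[i])/(v[i+1]-v[i])
def fit(p):
    p=np.array(p); vx,vy,x,y=cv2.fitLine(p.astype(np.float32),cv2.DIST_HUBER,0,.01,.01).ravel(); return np.array([x,y]),np.array([vx,vy])
def line(p,z): # world line
    return fit(ray("top",p,z)[:,:2])
b=[(c,cross(im[:,c],185,205,105)) for c in range(192,233)]
r=[(cross(im[q],225,242,105),q) for q in range(156,194)]
l=[(c,cross(-im[:,c],148,155,-105)) for c in range(185,232)]  # light->dark top edge of plate
for n,e in(("plate front",b),("plate right",r),("plate back",l)):
    o,d=line(e,24); d=d*np.sign(d[np.argmax(abs(d))]); print(n,o.round(1),d.round(4),np.degrees(np.arctan2(d[1],d[0])).round(2))
z=lambda *q:np.array([(110+(u+.5)/2.66-.5,130+(v+.5)/2.659-.5) for u,v in q])
print("deck notches(+40,45;0,-36;-40,45)",ray("top",z((213,82),(296,117)),24).round(1).tolist())
print("tray notches",ray("top",z((67,135),(160,148),(92,213)),60).round(1).tolist())
print("deck front corners",ray("top",z((45,249),(485,227)),24).round(1).tolist())
print("bottle cap,can lid,tape",ray("top",z((388,149)),146).round(0),ray("top",z((492,312)),70).round(0),ray("top",z((247,309)),19).round(0))
E
```

```text
plate front [505.7  23.9] [-0.039   0.9992] 92.24
plate right [567.3 -44.7] [0.9989 0.0464] 2.66
plate back [636.2  10. ] [-0.0425  0.9991] 92.44
deck notches(+40,45;0,-36;-40,45) [[607.1, 77.3, 24.0], [570.9, -5.5, 24.0]]
tray notches [[552.1, 213.7, 60.0], [538.3, 123.3, 60.0], [476.1, 189.0, 60.0]]
deck front corners [[442.3, 244.4, 24.0], [459.1, -192.1, 24.0]]
bottle cap,can lid,tape [[527. -99. 146.]] [[ 377. -195.   70.]] [[381.  45.  19.]]
```

```bash
cat >> h.py <<'E'
O=np.array([570.4,30.7,0]); A=0.042
D=np.array([[np.cos(A),-np.sin(A),0],[np.sin(A),np.cos(A),0],[0,0,1]])
def to(p,yaw=0,deck=True,rel=None):
    """shift(cm)/turn(deg) to reach p with tool x along yaw (from deck x or world x), tool down"""
    s=ctrl.get_state(); R=cv2.Rodrigues(np.array(s["tool_rot"]))[0]; x=np.array(s["position"])
    w=O+D@np.array(p,float) if deck else np.array(p,float); y=yaw+(A if deck else 0)
    T=np.array([[np.cos(y),np.sin(y),0],[np.sin(y),-np.cos(y),0],[0,0,-1]])
    rv=cv2.Rodrigues(R.T@T)[0].ravel()
    print("now deck",(D.T@(x-O)).round(1),"F",np.round(D.T@s["force"],1),"gap",round(s["finger_gap"],1),"t",round(s["time_s"],2))
    print("shift cm",(R.T@(w-x)/10).round(2),"turn",np.degrees(rv).round(1))
E
python3 - <<'E'
from h import *
to([500,-350,230],A,False); to([-140,138,230])
E
```

```text
now deck [-397.7 -710.2  217.8] F [ 0.1 -0.4  0.4] gap 93.1 t 0.1
shift cm [ 38.2  -24.85  -1.19] turn [-0.1  0.  13.9]
now deck [-397.7 -710.2  217.8] F [ 0.1 -0.4  0.4] gap 93.1 t 0.1
shift cm [ 45.34 -76.18  -1.11] turn [-0.1  0.  13.9]
```

```bash
python3 -m creep '[[[10,-6.5,-1.2,0,0,7,8],[20,-13,-1.2,0,0,13.9,8],[30,-19.5,-1.2,0,0,13.9,8],[38.2,-24.9,-1.2,0,0,13.9,8],[40,-36,-1.2,0,0,13.9,8],[42,-48,-1.2,0,0,13.9,8],[44,-62,-1.2,0,0,13.9,8],[45.3,-76.2,-1.2,0,0,13.9,8]]]'; python3 - <<'E'
from h import *
to([-145,138,230]); to([-145,138,38])
E
```

```text
time_s: 1.1
position: [414.7, -262.1, 229.4]
tool_rot: [-3.141, -0.066, -0.0]
force: [1.1, 1.0, 0.4]
finger_gap: 80.2
gripper_force: 0.0
now deck [-167.9 -286.   229.4] F [1.1 0.9 0.4] gap 80.2 t 1.1
shift cm [  2.28 -42.4   -0.05] turn [-0. -0. -0.]
now deck [-167.9 -286.   229.4] F [1.1 0.9 0.4] gap 80.2 t 1.1
shift cm [  2.28 -42.4   19.15] turn [-0. -0. -0.]
```

```bash
python3 -m creep '[[[4,-6,0,0,0,0,8],[7,-12,0,0,0,0,8],[8,-18,0,0,0,0,8],[8,-24,0,0,0,0,8],[7,-30,0,0,0,0,8],[5,-36,0,0,0,0,8],[2.3,-42.4,0,0,0,0,8],[2.3,-42.4,0,0,0,0,8]]]'; python3 - <<'E'
from h import *
to([-145,138,38])
E
```

```text
time_s: 2.1
position: [418.1, 163.6, 229.6]
tool_rot: [-3.14, -0.074, 0.001]
force: [-0.5, -0.5, -0.3]
finger_gap: 80.0
gripper_force: 0.0
now deck [-146.6  139.2  229.6] F [-0.5 -0.5 -0.3] gap 80.0 t 2.1
shift cm [ 0.17  0.13 19.16] turn [-0.   0.   0.3]
```

```bash
python3 -m creep '[[[0.1,0,6,0,0,0.3,8],[0.1,0,12,0,0,0.3,8],[0.1,0,16,0,0,0.3,8],[0.1,0,19.1,0,0,0.3,8],[0.1,0,19.1,0,0,0.3,8],[1.6,0,19.1,0,0,0.3,8],[2.6,0,19.1,0,0,0.3,8],[3.6,0,19.1,0,0,0.3,8]]]'; python3 -m creep '[[[0.8,0,0,0,0,0,8],[1.6,0,0,0,0,0,8],[2.2,0,0,0,0,0,8],[2.8,0,0,0,0,0,8],[2.8,0,0,0,0,0,8]]]';  python3 - <<'E'
from h import *
im=camera("top")
cv2.imwrite("pics/t2.png",cv2.resize(im[130:265,110:310],(800,540),interpolation=cv2.INTER_CUBIC)[:,:,::-1])
to([-66,138,38])
E
```

```text
time_s: 3.1
position: [456.7, 161.9, 39.7]
tool_rot: [-3.14, -0.057, -0.001]
force: [-5.7, 0.9, 4.2]
finger_gap: 80.2
gripper_force: 2.7
time_s: 3.72
position: [484.8, 162.8, 38.8]
tool_rot: [-3.141, -0.055, -0.002]
force: [-0.7, -0.3, 0.8]
finger_gap: 79.7
gripper_force: 0.1
now deck [-80.  135.4  38.7] F [-0.  -0.8 -0.3] gap 80.1 t 3.77
shift cm [ 1.4  -0.27  0.08] turn [-0.  -0.1 -0.4]
```

View pics/t2.png

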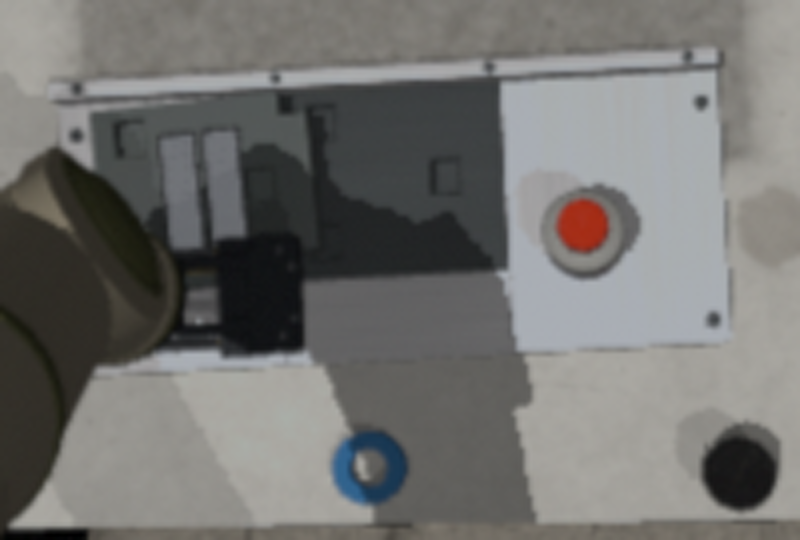

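The tray is now nearly square: its back edge runs (92,112)–(280,97) in the crop, a few mm short of the fence. I'll push it home.

```bash
python3 -m creep '[[[0.5,0,0,0,0,-0.4,8],[1.0,0,0,0,0,-0.4,8],[1.2,0,0,0,0,-0.4,8],[1.3,0,0,0,0,-0.4,8]]]'; python3 - <<'E'
from h import *
to([-66,138,38])
E
```

```text
time_s: 4.28
position: [496.2, 163.1, 38.5]
tool_rot: [3.14, 0.067, -0.002]
force: [-6.8, 1.5, 5.1]
finger_gap: 80.0
gripper_force: 3.5
now deck [-68.6 135.4  38.5] F [-6.8  1.7  5.1] gap 80.0 t 4.28
shift cm [ 0.26 -0.26  0.05] turn [0.  0.1 0. ]
```

```bash
python3 -m creep '[[[0.2,0,0,0,0,0,8],[0.3,0,0,0,0,0,8],[0.3,0,0,0,0,0,8]]]'; python3 -m creep '[[[0.1,0,0,0,0,0,8],[0.2,0,0,0,0,0,8],[0.2,0,0,0,0,0,8]]]';python3 - <<'E'
from h import *
to([-66,138,38])
E
```

```text
time_s: 4.65
position: [496.1, 163.0, 38.4]
tool_rot: [3.139, 0.068, -0.01]
force: [-13.1, 2.1, 11.1]
finger_gap: 79.7
gripper_force: 6.8
time_s: 5.03
position: [496.2, 162.9, 38.4]
tool_rot: [3.138, 0.069, -0.015]
force: [-19.0, 4.3, 15.5]
finger_gap: 80.0
gripper_force: 9.5
now deck [-68.6 135.2  38.4] F [-18.8   5.1  15.5] gap 80.0 t 5.03
shift cm [ 0.26 -0.28  0.03] turn [0.1 0.5 0.1]
```

```bash
python3 -m creep '[[[-1,0,0,0,0,0,8],[-3,0,0,0,0,0,6],[-3,0,-6,0,0,0,6],[-3,0,-10,0,0,0,6]]]'; python3 - <<'E'
from h import *
im=camera("top"); g=im.astype(float).mean(2)
cv2.imwrite("pics/t3.png",cv2.resize(im[135:225,110:240],(780,540),interpolation=cv2.INTER_CUBIC)[:,:,::-1])
print(ctrl.get_state()["q"])
to([5,230,140],-np.pi/2)
E
```

```text
time_s: 5.52
position: [472.9, 162.0, 140.2]
tool_rot: [-3.141, -0.066, -0.003]
force: [-0.1, 0.2, -1.3]
finger_gap: 60.7
gripper_force: 0.0
[-0.36149936  0.44465481 -0.11219929  2.17626857  0.09936955  0.51771152
 -2.07827022]
now deck [-90.1 135.8 144.4] F [0.3 0.  1.5] gap 60.1 t 5.58
shift cm [ 9.5  -9.43  0.53] turn [-0.4 -0.2 90. ]
```

View pics/t3.png

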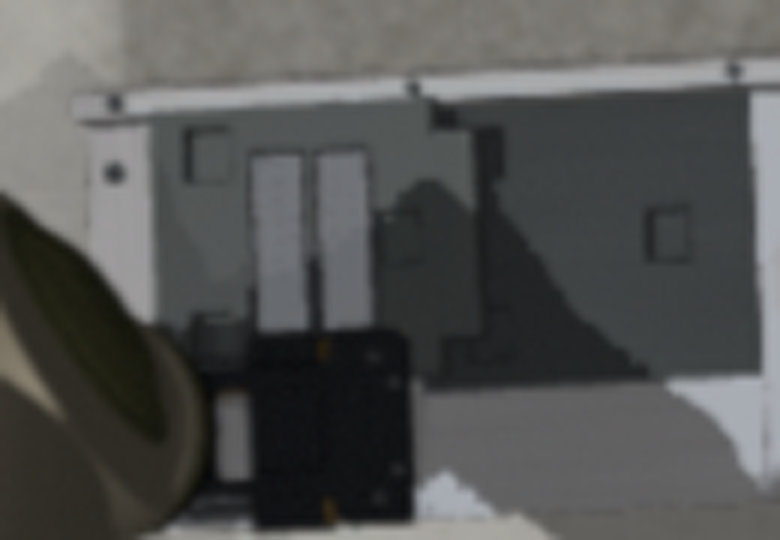

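```bash
python3 - <<'E'
from h import *
for n,uv in(("left edge",(151,200)),("single notch",(403,238)),("fence inner?",(300,105)),("pair+ notch",(208,155))):
    p=ray("top",[(110+(uv[0]+.5)/6-.5,135+(uv[1]+.5)/6-.5)],60)[0]; print(n,(D.T@(p-O)).round(1))
to([0,235,140],np.pi/2); to([0,235,38],np.pi/2)
E
```

```text
left edge [ 21.9 182.8  60. ]
single notch [-0.4 74.9 60. ]
fence inner? [ 59.7 117.   60. ]
pair+ notch [ 40.1 157.5  60. ]
now deck [-90.1 135.8 144.4] F [0.3 0.  1.5] gap 60.1 t 5.58
shift cm [ 9.   -9.93  0.52] turn [  0.2  -0.4 -90. ]
now deck [-90.1 135.8 144.4] F [0.3 0.  1.5] gap 60.1 t 5.58
shift cm [ 8.92 -9.9  10.72] turn [  0.2  -0.4 -90. ]
```

```bash
python3 -m creep '[[[0,-5,0,0,0,-10.5,6],[2,-9.9,0,0,0,-21,6],[4,-9.9,0,0,0,-31.5,6],[6,-9.9,0.5,0,0,-42,6],[9,-9.9,0.5,0,0,-52.5,6],[9,-9.9,0.5,0,0,-63,6],[9,-9.9,0.5,0,0,-73.5,6],[9,-9.9,0.5,0,0,-84,6]]]'; python3 - <<'E'
from h import *
to([0,235,38],np.pi/2)
E
```

```text
time_s: 6.58
position: [558.6, 264.6, 133.2]
tool_rot: [2.284, 2.157, 0.002]
force: [0.6, -0.8, -0.6]
finger_gap: 59.9
gripper_force: 0.0
now deck [ -2.  234.2 133.2] F [ 0.6 -0.8 -0.6] gap 59.9 t 6.58
shift cm [0.1  0.18 9.52] turn [ 0.1 -0.  -5.7]
```

```bash
python3 -m creep '[[[0.1,0.2,5,0,0,-5.7,6],[0.1,0.2,9.5,0,0,-5.7,6],[0.1,0.2,9.5,0,0,-5.7,6]]]'; python3 - <<'E'
from h import *
to([0,150,38],np.pi/2)
E
```

```text
time_s: 6.95
position: [558.5, 264.5, 35.7]
tool_rot: [-2.179, -2.261, 0.007]
force: [0.0, 0.1, 1.1]
finger_gap: 60.3
gripper_force: 0.0
now deck [ -2.1 234.1  35.7] F [0.  0.1 1.1] gap 60.3 t 6.95
shift cm [-8.41  0.25 -0.22] turn [-0.2  0.1 -0.3]
```

```bash
python3 -m creep '[[[-1.5,0.2,-0.3,0,0,-0.3,6],[-3,0.2,-0.3,0,0,-0.3,6],[-4,0.2,-0.3,0,0,-0.3,6],[-5,0.2,-0.3,0,0,-0.3,6],[-6,0.2,-0.3,0,0,-0.3,6],[-7,0.2,-0.3,0,0,-0.3,6],[-8,0.2,-0.3,0,0,-0.3,6],[-9,0.2,-0.3,0,0,-0.3,6]]]'; python3 - <<'E'
from h import *
to([0,90,38],np.pi/2)
E
```

```text
time_s: 7.95
position: [565.8, 178.6, 43.0]
tool_rot: [-2.17, -2.27, -0.008]
force: [-0.7, 6.9, 5.6]
finger_gap: 59.8
gripper_force: 3.7
now deck [  1.6 147.9  43. ] F [-0.5  6.9  5.6] gap 59.8 t 7.95
shift cm [-5.8  -0.18  0.47] turn [ 0.2 -0.3  0.2]
```

```bash
python3 -m creep '[[[-1,-0.1,0.5,0,0,0,6],[-2,-0.1,0.5,0,0,0,6],[-3,-0.1,0.5,0,0,0,6],[-4,-0.1,0.5,0,0,0,6],[-4.8,-0.1,0.5,0,0,0,6],[-5.3,-0.1,0.5,0,0,0,6],[-5.3,-0.1,0.5,0,0,0,6]]]'; python3 - <<'E'
from h import *
im=camera("top")
cv2.imwrite("pics/t4.png",cv2.resize(im[135:225,110:240],(780,540),interpolation=cv2.INTER_CUBIC)[:,:,::-1])
to([0,80,38],np.pi/2)
E
```

```text
time_s: 8.82
position: [566.9, 123.2, 37.2]
tool_rot: [2.173, 2.269, 0.003]
force: [0.7, 3.4, 3.1]
finger_gap: 59.8
gripper_force: 1.6
now deck [ 0.3 92.5 37.1] F [1.3 3.3 2.3] gap 60.3 t 8.88
shift cm [-1.25 -0.03 -0.09] turn [ 0.1 -0.   0.1]
```

View pics/t4.png

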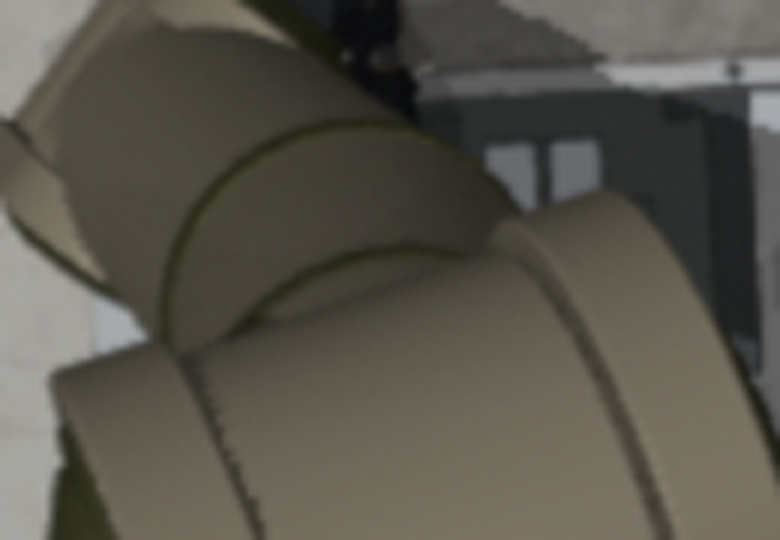

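```bash
for i in 1; do python3 -m creep '[[[-0.2,0,0,0,0,0,6],[-0.4,0,0,0,0,0,6],[-0.6,0,0,0,0,0,6],[-0.8,0,0,0,0,0,6]]]'; python3 -m creep '[[[-0.1,0,0,0,0,0,6],[-0.2,0,0,0,0,0,6],[-0.3,0,0,0,0,0,6],[-0.3,0,0,0,0,0,6]]]'; done; python3 - <<'E'
from h import *
p=ray("top",[(110+705.5/6-.5,135+200/6-.5)],60)[0]; print((D.T@(p-O)).round(1))
to([0,80,38],np.pi/2)
E
```

```text
time_s: 9.38
position: [566.9, 116.4, 37.0]
tool_rot: [-2.171, -2.27, -0.003]
force: [-0.7, 7.1, 4.6]
finger_gap: 60.1
gripper_force: 3.2
time_s: 9.88
position: [566.5, 111.7, 36.5]
tool_rot: [2.173, 2.269, -0.001]
force: [0.4, 2.9, 2.3]
finger_gap: 59.9
gripper_force: 1.4
[  9.2 -55.7  60. ]
now deck [-0.4 81.1 36.5] F [0.5 2.9 2.3] gap 59.9 t 9.88
shift cm [-0.11  0.04 -0.15] turn [-0.   0.   0.1]
```

```bash
python3 -m creep '[[[-0.1,0,0,0,0,0,6],[-0.1,0,0,0,0,0,6],[-0.2,0,0,0,0,0,6],[-0.2,0,0,0,0,0,6]]]'; python3 -m creep '[[[-0.1,0,0,0,0,0,6],[-0.1,0,0,0,0,0,6],[-0.2,0,0,0,0,0,6],[-0.2,0,0,0,0,0,6]]]'; python3 - <<'E'
from h import *
to([0,80,38],np.pi/2)
E
```

```text
time_s: 10.38
position: [566.8, 109.8, 36.5]
tool_rot: [-2.173, -2.268, 0.0]
force: [1.0, 4.1, 0.5]
finger_gap: 59.9
gripper_force: 1.8
time_s: 10.88
position: [566.9, 108.2, 36.6]
tool_rot: [-2.173, -2.268, -0.0]
force: [-0.3, 5.3, 0.3]
finger_gap: 60.0
gripper_force: 2.4
now deck [-0.3 77.6 36.6] F [-0.   5.3  0.3] gap 60.0 t 10.88
shift cm [ 0.24  0.03 -0.14] turn [-0.  -0.   0.1]
```

```bash
python3 -m creep '[[[-0.1,0,0,0,0,0,6],[-0.2,0,0,0,0,0,6],[-0.2,0,0,0,0,0,6]]]'; python3 - <<'E'
from h import *
to([0,80,38],np.pi/2)
E
```

```text
time_s: 11.25
position: [566.9, 108.1, 36.6]
tool_rot: [-2.171, -2.268, -0.004]
force: [-1.1, 10.5, -1.7]
finger_gap: 60.0
gripper_force: 4.9
now deck [-0.2 77.5 36.6] F [-0.7 10.5 -1.7] gap 60.0 t 11.25
shift cm [ 0.25  0.02 -0.14] turn [ 0.  -0.2  0.1]
```

```bash
python3 -m creep '[[[1.5,0,0,0,0,0,6],[4,0,0,0,0,0,6],[4,0,-6,0,0,0,6],[4,0,-12,0,0,0,6],[4,0,-18,0,0,0,6],[4,-4,-20,0,0,0,8],[4,-9,-20,0,0,0,8],[4,-12,-20,0,0,0,8]]]'; python3 - <<'E'
from h import *
to([0,80,38],np.pi/2)
im=camera("top"); a=cv2.resize(im[135:225,165:245],(533,600),interpolation=cv2.INTER_CUBIC)
s=camera("scene"); np.save("pics/s5.npy",s); np.save("pics/t5.npy",im)
cv2.imwrite("pics/s5.png",cv2.resize(s[140:330,90:310],(695,600),interpolation=cv2.INTER_CUBIC)[:,:,::-1])
E
```

```text
time_s: 12.25
position: [443.0, 139.7, 236.8]
tool_rot: [2.173, 2.267, -0.003]
force: [0.0, -0.1, -0.2]
finger_gap: 79.1
gripper_force: 0.0
now deck [-122.7  114.2  236.8] F [ 0.  -0.1 -0.2] gap 79.1 t 12.25
shift cm [-3.38 12.28 19.88] turn [-0.   0.1  0. ]
```

View pics/s5.png

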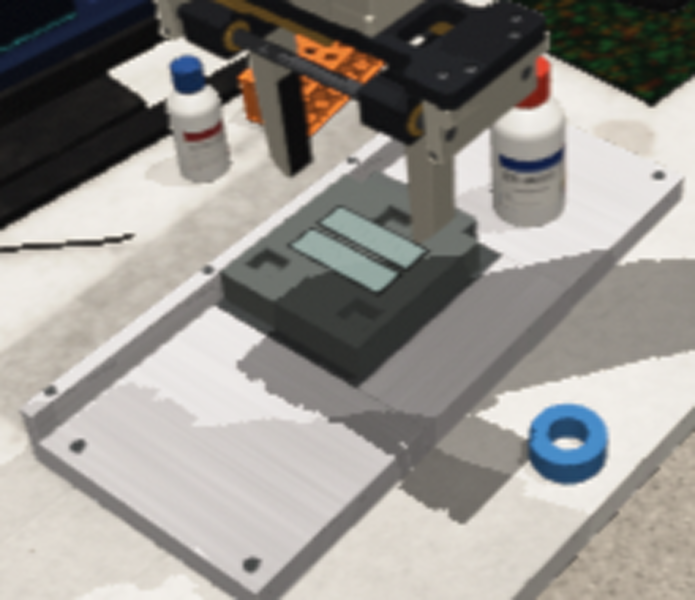

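```bash
python3 - <<'E'
from h import *
im=np.load("pics/top0.npy"); S=8
c=cv2.resize(im[170:250,315:400],None,fx=S,fy=S,interpolation=cv2.INTER_CUBIC).astype(int); g=c.mean(2)
def w(uv,z): return ray("top",[((u+.5)/S-.5+315,(v+.5)/S-.5+170) for u,v in uv],z)
for n,m,z in(("plate",(g<100)&(g>0)&(c.max(2)-c.min(2)<22),20),("bar",g<38,60)):
    k,l,st,_=cv2.connectedComponentsWithStats(cv2.morphologyEx(m.astype(np.uint8),cv2.MORPH_OPEN,np.ones((9,9))))
    L=l[45*8,43*8] if n=="plate" else 1+st[1:,4].argmax()
    cs,_=cv2.findContours((l==L).astype(np.uint8),cv2.RETR_EXTERNAL,cv2.CHAIN_APPROX_NONE)
    k=max(cs,key=cv2.contourArea)[:,0]
    wp=w(k,z)[:,:2]; r=cv2.minAreaRect(wp.astype(np.float32)); print(n,st[L],np.round(r[0],1),np.round(r[1],1),round(r[2],1)); print(cv2.boxPoints(r).round(0).tolist())
    print(cv2.approxPolyDP(wp.astype(np.float32).reshape(-1,1,2),4,True)[:,0].round(0).tolist())
E
```

```text
plate [    48      0    632    590 219777] [ 480.6 -373.2] [209.2 194.5] 89.3
[[382.0, -477.0], [577.0, -479.0], [579.0, -270.0], [385.0, -267.0]]
[[579.0, -270.0], [540.0, -270.0], [534.0, -339.0], [470.0, -280.0], [463.0, -280.0], [385.0, -363.0], [392.0, -377.0], [383.0, -392.0], [447.0, -449.0], [458.0, -440.0], [474.0, -445.0], [531.0, -384.0], [529.0, -477.0], [577.0, -479.0], [577.0, -452.0], [570.0, -439.0], [561.0, -438.0], [570.0, -427.0], [577.0, -442.0], [578.0, -392.0], [568.0, -387.0], [578.0, -384.0], [578.0, -334.0], [573.0, -335.0], [567.0, -322.0], [579.0, -322.0]]
bar [   57     0   623   135 73961] [ 552.3 -367.5] [199.6  43.2] 88.8
[[529.0, -467.0], [572.0, -468.0], [576.0, -268.0], [533.0, -267.0]]
[[574.0, -268.0], [539.0, -269.0], [534.0, -338.0], [549.0, -354.0], [533.0, -374.0], [529.0, -466.0], [572.0, -468.0]]
```

```bash
python3 - <<'E'
from h import *
im=np.load("pics/top0.npy"); S=8
c=cv2.resize(im[170:250,315:400],None,fx=S,fy=S,interpolation=cv2.INTER_CUBIC).astype(int); g=c.mean(2)
def w(uv,z): return ray("top",[((u+.5)/S-.5+315,(v+.5)/S-.5+170) for u,v in uv],z)
yy,xx=np.mgrid[:g.shape[0],:g.shape[1]]
rad=np.hypot(xx-(361-315)*S,yy-(212.7-170)*S)
def cont(m):
    m=cv2.morphologyEx(m.astype(np.uint8),cv2.MORPH_OPEN,np.ones((7,7))); cs,_=cv2.findContours(m,cv2.RETR_EXTERNAL,cv2.CHAIN_APPROX_NONE); return max(cs,key=cv2.contourArea)[:,0]
for th in(35,42,50):
    k=cont((g<th)&(rad<22*S)); r=cv2.minAreaRect(w(k,60)[:,:2].astype(np.float32)); print("bar",th,np.round(r[0],1),np.round(r[1],1),round(r[2],1))
k=w(cont((g<112)&(yy>18.5*S)&(rad<40*S)),20)[:,:2]
th=np.radians(47.5); X=np.array([np.sin(th),-np.cos(th)]);Y=np.array([np.cos(th),np.sin(th)])
q=np.c_[k@X,k@Y]; q0=np.array([465,-363])@np.c_[X,Y]; q-=q0
for n,ax,sel in(("+y",0,(q[:,1]>40)&(abs(q[:,0])<45)),("-y",0,(q[:,1]<-60)&(abs(q[:,0])<35)),("+x",1,(q[:,0]>50)&(q[:,1]>-35)&(q[:,1]<55)),("-x",1,(q[:,0]<-50)&(q[:,1]>-35)&(q[:,1]<55))):
    s=q[sel]; 
    if len(s)<20: print(n,len(s)); continue
    f=np.polyfit(s[:,ax],s[:,1-ax],1); rr=s[:,1-ax]-np.polyval(f,s[:,ax]); i=abs(rr)<3; f=np.polyfit(s[i,ax],s[i,1-ax],1); print(n,len(s),i.sum(),"slope deg",np.degrees(np.arctan(f[0])).round(2),"off",f[1].round(1))
print("X",X,"Y",Y)
print(proj("top",[[465,-363,60]]))
E
```

```text
bar 35 [ 459.7 -364.2] [88.2 27.1] 46.5
bar 42 [ 459.5 -364.2] [89.6 28.3] 46.4
bar 50 [ 459.5 -364.1] [91.2 29.7] 46.5
+y 266 133 slope deg -6.34 off 62.6
-y 165 165 slope deg -0.67 off -77.9
+x 201 141 slope deg -3.14 off 61.6
-x 218 218 slope deg 1.28 off -59.4
X [ 0.73727734 -0.67559021] Y [0.67559021 0.73727734]
[[359.68108443 211.63772759]]
```

```bash
python3 - <<'E'
from h import *
print(ctrl.get_state()["q"])
to([461,-369.3,180],np.radians(46.5),False)
E
```

```text
[ 0.13288564  0.33539789 -0.72010777  2.12447954  0.31407302  0.78899641
 -0.74068318]
now deck [-123.5  114.1  236.8] F [ 0.8  0.1 -0.4] gap 80.0 t 12.35
shift cm [-50.9   -0.35   5.85] turn [-0.   0.2 46. ]
```

```bash
python3 -m creep '[[[-5.5,3,0,0,0,5,9],[-11,5,0,0,0,10,9],[-16.5,5,0,0,0,16,9],[-22,5,0,0,0,22,9],[-28,5,0,0,0,28,9],[-34,4,0,0,0,34,9],[-40,2,1,0,0,40,9],[-46,0.5,2,0,0,46,9]]]'; python3 - <<'E'
from h import *
to([461,-369.3,110],np.radians(46.5),False)
E
```

```text
time_s: 13.35
position: [469.8, -319.7, 216.6]
tool_rot: [2.889, 1.233, -0.002]
force: [2.1, 0.6, 0.3]
finger_gap: 90.0
gripper_force: 0.0
now deck [-115.3 -345.9  216.6] F [2.1 0.5 0.3] gap 90.0 t 13.35
shift cm [-4.17  2.8  10.66] turn [-0.   0.1 -0.3]
```

```bash
python3 -m creep '[[[-2,1.4,5,0,0,-0.3,9],[-4.2,2.8,10.6,0,0,-0.3,9],[-4.2,2.8,10.6,0,0,-0.3,9]]]'; python3 - <<'E'
from h import *
to([461,-369.3,34],np.radians(46.5),False)
im=camera("scene"); np.save("pics/s6.npy",im)
print(proj("scene",[[461,-369.3,60]]))
cv2.imwrite("pics/s6.png",cv2.resize(im[110:240,260:420],(738,600),interpolation=cv2.INTER_CUBIC)[:,:,::-1])
E
```

```text
time_s: 13.72
position: [458.8, -367.8, 106.8]
tool_rot: [-2.88, -1.239, 0.009]
force: [-0.5, 0.3, 0.6]
finger_gap: 89.8
gripper_force: 0.0
now deck [-128.2 -393.5  106.8] F [-0.5  0.3  0.6] gap 89.8 t 13.72
shift cm [0.06 0.31 7.27] turn [-0.4  0.2  0.1]
[[346.06045728 148.12225062]]
```

View pics/s6.png

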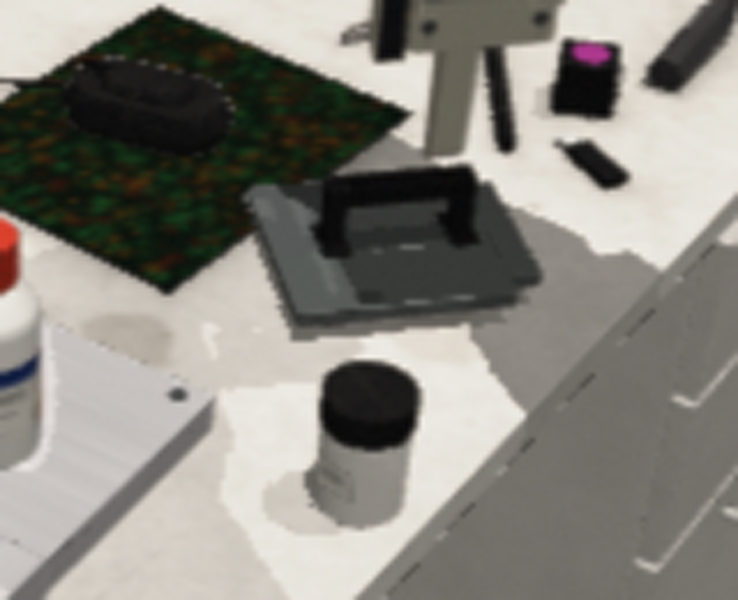

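The bar's top is centred at crop (398,180), which is full-frame (346.3,149). The predicted point was (346.1,148.1), so the two views agree and I can descend.

```bash
python3 -m creep '[[[0.1,0.3,3,0,0,0,9],[0.1,0.3,6,0,0,0,9],[0.1,0.3,7.3,0,0,0,9],[0.1,0.3,7.3,0,0,0,9]]]'; python3 -m creep '[[[0,0,0,0,0,0,4],[0,0,0,0,0,0,1],[0,0,0,0,0,0,1],[0,0,0,0,0,0,1],[0,0,0,0,0,0,1],[0,0,0,0,0,0,1]]]'; python3 - <<'E'
from h import *
to([461,-369.3,34],np.radians(46.5),False)
E
```

```text
time_s: 14.28
position: [465.5, -367.6, 38.8]
tool_rot: [2.883, 1.248, 0.0]
force: [-0.6, 0.3, 0.1]
finger_gap: 90.1
gripper_force: 0.0
time_s: 15.02
position: [464.7, -368.0, 37.8]
tool_rot: [-2.884, -1.247, 0.0]
force: [-0.2, 0.1, 1.1]
finger_gap: 34.7
gripper_force: 0.0
now deck [-122.3 -394.    37.8] F [-0.2  0.1  1.1] gap 34.7 t 15.03
shift cm [-0.35 -0.19  0.38] turn [-0.   0.   0.3]
```

```bash
python3 -m creep '[[[-0.3,0,0.3,0,0,0,3.4],[-0.3,0,0.3,0,0,0,3.4],[-0.3,0,0.3,0,0,0,1],[-0.3,0,0.3,0,0,0,1],[-0.3,0,0.3,0,0,0,1],[-0.3,0,0.3,0,0,0,1]]]'; python3 - <<'E'
from h import *
to([461,-369.3,34],np.radians(46.5),False)
E
```

```text
time_s: 15.78
position: [462.3, -370.0, 34.8]
tool_rot: [-2.883, -1.246, 0.001]
force: [-1.4, 1.6, 0.4]
finger_gap: 16.2
gripper_force: 30.0
now deck [-124.8 -395.8   34.8] F [-1.3  1.6  0.4] gap 16.2 t 15.78
shift cm [-0.04 -0.14  0.08] turn [-0.   0.   0.3]
```

```bash
python3 -m creep '[[[0,0,-5,0,0,0,1],[0,0,-10,0,0,0,1],[0,0,-15,0,0,0,1],[0,0,-19.5,0,0,0,1],[0,0,-19.5,0,0,0,1]]]'; python3 - <<'E'
from h import *
to([1,0,230],np.pi/2)
im=np.load("pics/t5.npy")
cv2.imwrite("pics/t5.png",cv2.resize(im[135:225,165:265],(666,600),interpolation=cv2.INTER_CUBIC)[:,:,::-1])
E
```

```text
time_s: 16.4
position: [464.3, -371.2, 233.3]
tool_rot: [2.879, 1.244, 0.005]
force: [-0.3, -0.4, -3.0]
finger_gap: 15.5
gripper_force: 30.0
now deck [-122.9 -397.1  233.3] F [-0.3 -0.4 -3. ] gap 15.5 t 16.4
shift cm [ 36.61 -19.74   0.23] turn [  0.4   0.1 -45.7]
```

View pics/t5.png

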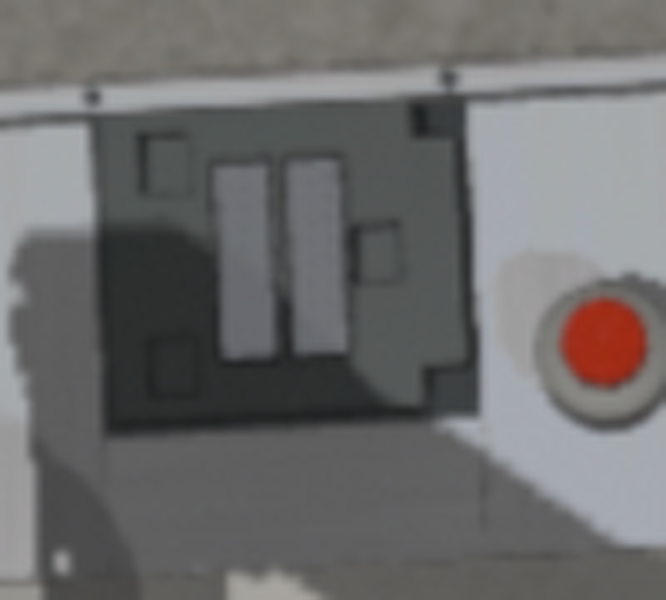

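The tray is seated, with its notches at crop (164,165), (378,252) and (173,367).

```bash
python3 -m creep '[[[5,-2.6,0,0,0,-6,1],[10,-5.3,0,0,0,-12,1],[15,-8,0,0,0,-18,1],[20,-10.7,0,0,0,-25,1],[25,-13.4,0,0,0,-32,1],[30,-16.1,0,0,0,-39,1],[36.6,-19.7,0.2,0,0,-45.7,1],[36.6,-19.7,0.2,0,0,-45.7,1]]]'; python3 - <<'E'
from h import *
for uv,e in(((164,165),(40,45)),((378,252),(0,-36)),((173,367),(-40,45))):
    p=ray("top",[(165+(uv[0]+.5)/6.66-.5,135+(uv[1]+.5)/6.667-.5)],50)[0]; print((D.T@(p-O))[:2].round(1)-e)
to([0,0,95],np.pi/2)
E
```

```text
time_s: 17.4
position: [569.9, 36.4, 226.7]
tool_rot: [-2.163, -2.275, -0.002]
force: [0.8, -0.8, -2.7]
finger_gap: 15.5
gripper_force: 30.0
[-1.9 -2.4]
[-0.6 -3.5]
[-1.2 -2.5]
now deck [ -0.3   5.7 226.7] F [ 0.7 -0.8 -2.7] gap 15.5 t 17.4
shift cm [-0.61  0.04 13.17] turn [-0.  -0.2  0.5]
```

```bash
python3 -m creep '[[[-0.8,-0.1,5,0,0,0.5,1],[-0.8,-0.1,10,0,0,0.5,1],[-0.8,-0.1,13.2,0,0,0.5,1],[-0.8,-0.1,13.2,0,0,0.5,1]]]'; python3 - <<'E'
from h import *
to([-1.2,-2.4,90],np.pi/2)
E
```

```text
time_s: 17.9
position: [567.0, 22.5, 93.0]
tool_rot: [-2.181, -2.256, 0.007]
force: [-0.2, -0.2, -1.0]
finger_gap: 15.6
gripper_force: 30.0
now deck [-3.7 -8.  93. ] F [-0.2 -0.2 -1. ] gap 15.6 t 17.9
shift cm [0.57 0.25 0.3 ] turn [-0.3  0.  -0.5]
```

```bash
python3 -m creep '[[[0.4,0.2,0,0,0,-0.5,1],[0.4,0.2,0,0,0,-0.5,1],[0.4,0.2,0,0,0,-0.5,1]]]'; python3 - <<'E'
from h import *
to([-1.2,-2.4,90],np.pi/2)
E
```

```text
time_s: 18.27
position: [571.7, 27.3, 97.0]
tool_rot: [2.173, 2.267, 0.002]
force: [0.5, 0.5, -2.2]
finger_gap: 15.8
gripper_force: 30.0
now deck [ 1.1 -3.4 97. ] F [ 0.5  0.4 -2.2] gap 15.8 t 18.27
shift cm [ 0.1  -0.23  0.7 ] turn [0.1 0.  0. ]
```

```bash
python3 -m creep '[[[0.1,-0.2,0.3,0,0,0,1],[0.1,-0.2,0.3,0,0,0,1],[0.1,-0.2,0.3,0,0,0,1],[0.1,-0.2,0.3,0,0,0,1]]]'; python3 - <<'E'
from h import *
to([-1.2,-2.4,90],np.pi/2)
E
```

```text
time_s: 18.77
position: [569.1, 28.3, 92.9]
tool_rot: [-2.173, -2.269, -0.0]
force: [0.3, 0.0, -2.4]
finger_gap: 16.2
gripper_force: 30.0
now deck [-1.4 -2.3 92.9] F [ 0.3  0.  -2.4] gap 16.2 t 18.77
shift cm [-0.01  0.02  0.29] turn [-0.  -0.   0.1]
```

Settled on target; lower slowly.

```bash
python3 -m creep '[[[0,0,0.3,0,0,0,1],[0,0,0.6,0,0,0,1],[0,0,0.8,0,0,0,1],[0,0,1,0,0,0,1],[0,0,1,0,0,0,1]]]'; python3 - <<'E'
from h import *
to([-1.2,-2.4,75],np.pi/2)
E
```

```text
time_s: 19.4
position: [569.0, 28.3, 82.7]
tool_rot: [-2.173, -2.269, 0.0]
force: [-0.3, 0.5, -1.7]
finger_gap: 15.5
gripper_force: 30.0
now deck [-1.5 -2.3 82.7] F [-0.3  0.5 -1.7] gap 15.5 t 19.4
shift cm [-0.01  0.03  0.77] turn [-0.  -0.   0.1]
```

```bash
python3 -m creep '[[[0,0,0.2,0,0,0,1],[0,0,0.4,0,0,0,1],[0,0,0.6,0,0,0,1],[0,0,0.7,0,0,0,1],[0,0,0.7,0,0,0,1]]]'; python3 - <<'E'
from h import *
to([-1.2,-2.4,75],np.pi/2)
E
```

```text
time_s: 20.02
position: [569.0, 28.3, 75.8]
tool_rot: [-2.173, -2.269, 0.0]
force: [0.1, -0.0, -2.5]
finger_gap: 16.0
gripper_force: 30.0
now deck [-1.5 -2.3 75.8] F [ 0.1 -0.  -2.5] gap 16.0 t 20.02
shift cm [-0.01  0.03  0.08] turn [-0.   0.   0.1]
```

```bash
python3 -m creep '[[[0,0,0.1,0,0,0,1],[0,0,0.2,0,0,0,1],[0,0,0.2,0,0,0,1]]]'; python3 - <<'E'
from h import *
to([-1.2,-2.4,75],np.pi/2)
E
```

```text
time_s: 20.4
position: [568.8, 28.6, 74.5]
tool_rot: [2.173, 2.269, -0.0]
force: [-3.7, 0.5, 6.3]
finger_gap: 15.9
gripper_force: 30.0
now deck [-1.7 -2.1 74.5] F [-3.7  0.7  6.3] gap 15.9 t 20.4
shift cm [-0.03  0.05 -0.05] turn [0.  0.  0.1]
```

Contact at 74.5, the seated height. Open up, rise clear and look.

```bash
python3 -m creep '[[[0,0,0,0,0,0,4],[0,0,0,0,0,0,6],[0,0,0,0,0,0,6],[0,0,0,0,0,0,6]]]'; python3 -m creep '[[[0,0,-1,0,0,0,6],[0,0,-4,0,0,0,6],[0,0,-8,0,0,0,6],[0,0,-13,0,0,0,6],[2,-5,-15,0,0,0,6],[4,-10,-15,0,0,0,6],[4,-13,-15,0,0,0,6],[4,-13,-15,0,0,0,6]]]'; python3 - <<'E'
from h import *
im=camera("scene")
cv2.imwrite("pics/s7.png",cv2.resize(im[140:330,90:310],(695,600),interpolation=cv2.INTER_CUBIC)[:,:,::-1])
s=ctrl.get_state(); print(s["position"],s["force"],s["time_s"])
E
```

```text
time_s: 20.9
position: [569.1, 28.3, 73.8]
tool_rot: [-2.173, -2.269, -0.0]
force: [-0.0, 0.8, -0.2]
finger_gap: 50.8
gripper_force: 0.0
time_s: 21.9
position: [435.6, 62.4, 224.7]
tool_rot: [2.171, 2.269, -0.002]
force: [0.1, -0.9, 0.2]
finger_gap: 59.8
gripper_force: 0.0
[437.29488564  62.60098261 224.72803406] [ 0.72741692 -0.56836481 -0.38498664] 21.95
```

View pics/s7.png

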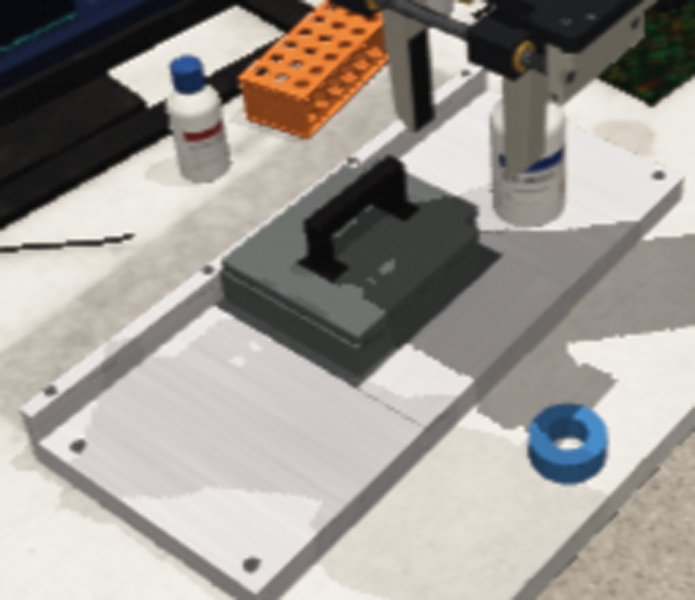

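The cover lies flush on the seated tray with no gap (crop 225–480, 160–380). The bottle and tape have not moved and the gripper is clear, so I'm handing in.

```bash
python3 -c "
from workcell import ctrl
print(ctrl.job_done())"
```

```text
the job is handed in; nothing more can be done
None
```

I slid the tray into the deck's notches and put the cover on it. Both looked fully down in the last picture and the gripper was clear; I handed the job in at about 22 s, and it returned no verdict.

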